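# Wedge the sampler tray up to its height mark and fill it with jars

### The arm

A 6-joint arm with a two-finger parallel gripper is mounted at the origin on the work surface. World frame = base frame: x ahead of the robot, y to its left, z up, the work surface at z = 0. Lengths are in mm, angles in rad, forces in N, time in s.
With the tool pointing down it reaches from about 300 to 775 mm from the base axis. Payload 14.6 kg.
Tool frame: the origin (TCP) lies between the finger pads; the fingertips stand 22 mm ahead of it and the grasp point (between the pads) lies 3 mm ahead of it; z points along the fingers, y is the line along which they close (so a half turn about z gives the same grasp; the last joint's range is limited). The gripper opens to 94 mm and grips with 3 to 60 N. Pads are 16 mm wide; open, the fingers measure 119 mm over their backs; the gripper's body (75 mm by 177 mm) begins 78 mm behind the grasp point.
Start: joints at [1.159, 0.3, 1.521, -0, 1.321, -0.067], TCP at [185.902, 517.62, 227.446] pointing down, gripper open.
Joint ranges: [-3.03, 3.03], [-0.79, 2.21], [0.23, 2.52], [-1.04, 4.18], [0, 3.07], [-2.55, 2.55]. Speed limits (rad/s): [2.22, 2.22, 2.57, 3.14, 3.14, 3.14].

### API

Orientations are given as [roll, pitch, yaw] about the fixed x, y, z axes, in that order (R = Rz(yaw) Ry(pitch) Rx(roll)).
In Python, from bench import robot gives the robot as it stands.
- The arm moves only by the shell command python3 shift.py 'ROWS' [FORCE]. ROWS is a JSON object whose key "plan" holds a list of rows, 1 to 8 of them, each of 7 numbers: a rotation vector rx, ry, rz in rad, then dx, dy, dz in mm, then the finger opening in mm; each row is the pose to reach, as a shift and turn from the pose commanded when the command began, along the tool's axes at that moment; what a row does not reach only later rows make up. A row lasts 1/12 s, in which the tool goes at most 41.7 mm and 0.125 rad, less where a joint would pass 70% of its speed; a pose out of reach is approached as far as the arm can. The fingers move at their own pace and stop on an object; FORCE is the grip in N (left out, the last holds). Time passes only in rows, so rows that do not move let the fingers close. It prints the time, the measured TCP pose, the force, the opening and the grip force at its end. Input that does not fit is refused with a message, and nothing moves.
- robot.sense(): the state, without advancing time (a new reading comes with each control period).
- robot.get_image(name): name is "scene" or "top" or "wrist"; returns the picture (400x640x3 uint8, blue, green, red); there is no depth.
- robot.calibration(name): a dict with "fx", "fy", "cx", "cy" (pixels), "cam_to_world" (4x4, takes a point from camera to world coordinates). Camera axes: x right, y up, looking along -z (the intrinsics and any distortion apply to the point x, -y, -z); pixel columns grow to the right and rows downward; lengths in mm; the calibration is good to about 2 mm. A picture is of the moment at which its call begins: read the wrist's pose just before it. calibration takes no time and is no camera call; for the wrist camera it gives the pose at the moment of the call.
- robot.hand_in(): hands the job in; it is judged then, once.
The state is a dict: "t": time; "joint_pos": joint angles; "joint_vel": joint speeds; "joint_torque": joint torques, N m; "ee_pos": TCP position; "tcp_rot": TCP orientation; "force": force on the tool from outside, world axes, zero at the start; "moment": the same for the moment, N m; "width": finger opening in mm; "grasp_force": force on a finger pad.
Only numpy, scipy, OpenCV 4.12 (cv2) and the standard library are available. Lean on these libraries where they do the work, as an engineer would, in place of code of your own. Each camera call takes 0.05 s, during which the arm holds its last target. There are 200 camera calls.

### The job

Push the wooden wedge, thin end first, under the sampler's tray carrier until the steel tab on the carrier's side stands level with the height gauge's pointer, and leave it there; do not shift the pointer. Then stand the two loose sample jars from the bench in the two free places of the round tray, so that all seven stand upright on its floor, one in the middle and six around it. Do not tip any jar over, and leave the beaker, the wash bottle and the tip box where they are.

Things in the scene. Friction and masses are not known exactly. Their poses are not given: they have to be found in the camera images.
- stage: fixed feet of the lift stage under the sample tray: two foot rails 10 mm high, four pillars to 78 mm, and a gauge post (112 mm high) at x = 37, y = -110 mm. Origin: on the bench under the tray's centre; z up. The wedge goes in along +x through the open lane between the rails (124 mm wide, y = -62 to +62 mm). Yaw varies.
- entry_edge (a point): middle of the lower front edge of the carrier's grey plate (stage x = -75 mm), which the wedge meets first; axes as the stage's. The plate (150 mm in x, 184 in y, 12 thick) slides up its pillars by up to 36 mm, always level. At the start its underside is 10 mm above the bench. With five jars it weighs 0.65 kg and sinks if not held up.
- tab (a point): centre of the top face of the small steel tab (22 mm wide, sticking out 24 mm, 4 thick) on the side of the carrier plate, near its outer end, at stage x = -11, y = -110 mm; rises with the carrier; 22 mm above the bench at the start. Axes as the stage's.
- mark (a point): the height mark: top face, at its free end (stage x = 3, y = -110 mm), of the flat steel pointer (12 mm wide, 4 thick) of the height gauge; it sits on a black collar on the gauge post and points along -x at the tab beside it. 32 to 42 mm above the bench, differing from run to run; stiff but can be knocked out of place. Axes as the stage's.
- tray_floor (a point): centre of the inner floor of the round white tray on the carrier (inner radius 72 mm, wall 22 mm high, 4 thick); rises with the carrier; 26 mm above the bench at the start. Axes as the stage's: the wedge comes from the -x side. Just holds seven jars: one in the middle, six around it about 48 mm from the middle.
- wedge: pale wooden wedge on the bench, 0.15 to 0.28 kg, 180 mm long (x), 56 wide (y); its height grows evenly from 4 mm at the thin end (+x) to 40 at the heel (-x): 1 mm per 5 mm. Origin: centre of its underside. Thin end towards the carrier, within about 0.3 rad. Friction holds it where it is left under the carrier; pushing it there takes some 10 N.
- wedge_tip (a point): middle of the thin end's lower edge of the wedge, axes as the wedge's.
- jar1: white sample jar: cylinder of 44 mm diameter, 50 mm high, with a grey stopper of 18 mm diameter on top that reaches from 50 to 92 mm (to be gripped by the stopper); 0.05 kg. Origin: centre of its underside, z up. Stands in the middle of the tray.
- jar2: same shape and size as jar1 (body 44 mm diameter, 50 mm high; stopper 18 mm diameter, top at 92 mm; 0.05 kg). Origin: centre of its underside. Stands in the outer round of the tray, which has two neighbouring places free on the wedge's side (at about 150 and 210 degrees, in the stage's axes, counted from +x towards +y).
- jar3: same shape and size as jar1 (body 44 mm diameter, 50 mm high; stopper 18 mm diameter, top at 92 mm; 0.05 kg). Origin: centre of its underside. Stands in the outer round of the tray, which has two neighbouring places free on the wedge's side (at about 150 and 210 degrees, in the stage's axes, counted from +x towards +y).
- jar4: same shape and size as jar1 (body 44 mm diameter, 50 mm high; stopper 18 mm diameter, top at 92 mm; 0.05 kg). Origin: centre of its underside. Stands in the outer round of the tray, which has two neighbouring places free on the wedge's side (at about 150 and 210 degrees, in the stage's axes, counted from +x towards +y).
- jar5: same shape and size as jar1 (body 44 mm diameter, 50 mm high; stopper 18 mm diameter, top at 92 mm; 0.05 kg). Origin: centre of its underside. Stands in the outer round of the tray, which has two neighbouring places free on the wedge's side (at about 150 and 210 degrees, in the stage's axes, counted from +x towards +y).
- jar6: same shape and size as jar1 (body 44 mm diameter, 50 mm high; stopper 18 mm diameter, top at 92 mm; 0.05 kg). Origin: centre of its underside. One of the two that stand on the open bench at the start.
- jar7: same shape and size as jar1 (body 44 mm diameter, 50 mm high; stopper 18 mm diameter, top at 92 mm; 0.05 kg). Origin: centre of its underside. One of the two that stand on the open bench at the start.
- beaker: glass beaker, 72 mm diameter, 85 mm high, on the bench; leave it alone. Origin: centre of its underside.
- wash_bottle: white bottle, 68 mm diameter, 190 mm high, on the bench; leave it alone. Origin: centre of its underside.
- tip_box: box of pipette tips, 85 x 125 x 80 mm, on the bench; leave it alone. Origin: centre of its underside.

How it is judged:
By the outcome, as a careful person would: the job done as asked, in the order asked, and still so for the second after the job is handed in, with the robot touching nothing.
It also fails if it takes over 70 s, if anything falls off the work surface, if the arm or the gripper's body presses on something with over 40 N, if the wrist force passes 120 N, or if a joint passes its speed limit or range.

## Working session

There is one attempt and no reset: what is moved stays moved. The work goes in short steps, Python scripts to look and compute and a shell command to move; the robot and the scene stay as the last step left them, time stands still between calls to the robot, and variables do not carry over. Pictures are saved under pics/ and viewed, at most 10 in all, crops included, and the job is handed in when it is done.

```bash
ls; mkdir -p pics; python3 - <<'E'
from bench import robot
import cv2,numpy as np
for n in("scene","top"):
    im=robot.get_image(n); cv2.imwrite(f"pics/{n}0.png",im)
    c=robot.calibration(n); print(n,{k:(np.round(v,3).tolist() if k=="cam_to_world" else v) for k,v in c.items()})
s=robot.sense(); print(s)
E
```

```text
bench.py
pics
shift.py
scene {'fx': 371.71885135501236, 'fy': 371.71885135501236, 'cx': 320.4305535104995, 'cy': 190.78432408688295, 'cam_to_world': [[-0.445, -0.709, 0.547, 1168.86], [0.896, -0.348, 0.277, 345.619], [-0.006, 0.614, 0.79, 974.813], [0.0, 0.0, 0.0, 1.0]]}
top {'fx': 514.5654500563329, 'fy': 514.5654500563329, 'cx': 320.8607456479453, 'cy': 194.03920658190597, 'cam_to_world': [[-0.004, 0.992, -0.129, 375.213], [-1.0, -0.002, 0.018, 45.084], [0.018, 0.129, 0.991, 1329.654], [0.0, 0.0, 0.0, 1.0]]}
{'t': 0.1, 'joint_pos': array([ 1.15941278e+00,  3.00441849e-01,  1.52148891e+00,  3.89774977e-06,
        1.32070292e+00, -6.65957915e-02]), 'joint_vel': array([-0.00147086, -0.00135322, -0.00152253,  0.00028873, -0.00047012,
        0.0004242 ]), 'joint_torque': array([ 1.12407946e-03, -5.32641363e+01, -3.53281510e+01,  7.09531526e-02,
        2.35219148e-02, -4.41467603e-05]), 'ee_pos': array([185.81713116, 517.44569203, 226.94135371]), 'tcp_rot': array([-3.14055418e+00, -7.30439387e-05,  2.79680389e+00]), 'force': array([ 0.44575398, -0.74754918,  0.04232941]), 'moment': array([0.02491758, 0.03907525, 0.06163316]), 'grasp_force': 0.0, 'width': 94.41222592079438}
```
View pics/scene0.png

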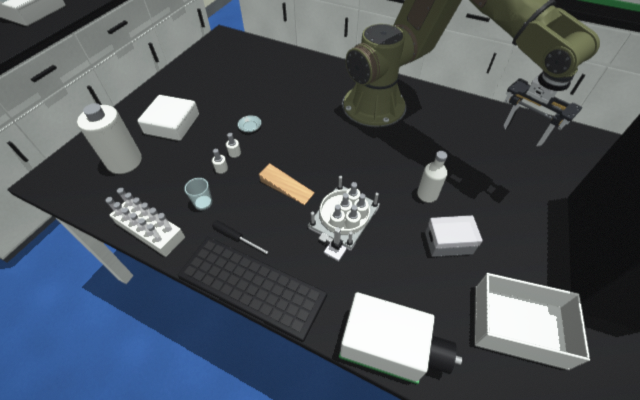

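View pics/top0.png

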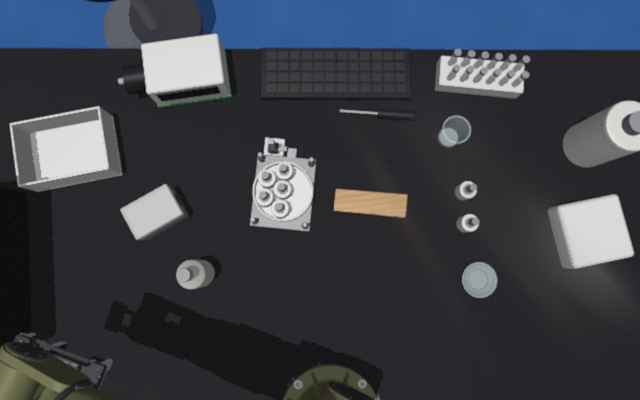

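The scene view shows the wedge between the two loose jars and the stage. In the top view the stage is at about (283,192), the gauge at (275,147), the wedge spans (334..407,203), and the loose jars are at (467,190) and (468,223).

```bash
cat > h.py <<'E'
from bench import robot
import cv2,numpy as np
from scipy.spatial.transform import Rotation as R
def ray(c,p):
    M=np.array(c["cam_to_world"]); d=np.array([(p[0]-c["cx"])/c["fx"],-(p[1]-c["cy"])/c["fy"],-1])
    return M[:3,3],M[:3,:3]@d
def onz(c,p,z):
    o,d=ray(c,p); return o+d*(z-o[2])/d[2]
def tri(obs):
    A=np.zeros((3,3));b=np.zeros(3)
    for c,p in obs:
        o,d=ray(c,p);d=d/np.linalg.norm(d);P=np.eye(3)-np.outer(d,d);A+=P;b+=P@o
    x=np.linalg.solve(A,b)
    res=[np.linalg.norm(np.cross(ray(c,p)[1]/np.linalg.norm(ray(c,p)[1]),x-ray(c,p)[0])) for c,p in obs]
    return x,np.round(res,1)
def proj(c,X):
    M=np.array(c["cam_to_world"]);q=M[:3,:3].T@(np.asarray(X,float)-M[:3,3])
    return np.array([c["cx"]+c["fx"]*q[0]/-q[2],c["cy"]-c["fy"]*q[1]/-q[2]])
def tool(dw):  # world shift -> tool axes
    s=robot.sense();return R.from_euler("xyz",s["tcp_rot"]).inv().apply(dw)
def snap(n,name):
    s=robot.sense();c=robot.calibration(n);im=robot.get_image(n);cv2.imwrite(f"pics/{name}.png",im)
    np.save(f"pics/{name}.npy",c,allow_pickle=True);return im,c
def cal(name): return np.load(f"pics/{name}.npy",allow_pickle=True).item()
E
python3 - <<'E'
from h import *
np.set_printoptions(precision=1,suppress=True)
c=robot.calibration("top");w=robot.calibration("wrist")
for n,p,z in[("stage",(283,192),26),("gauge",(275,147),60),("wtip",(334,202),5),("wheel",(407,205),30),("jA",(467,190),45),("jB",(468,223),45),("beaker",(457,128),50),("bottle",(195,273),100)]: print(n,onz(c,p,z))
s=robot.sense();Rt=R.from_euler("xyz",s["tcp_rot"]).as_matrix();M=np.array(w["cam_to_world"])
print(Rt.T@(M[:3,3]-s["ee_pos"]),Rt.T@M[:3,:3],w["fx"],w["cx"],w["cy"]);print(Rt)
E
```

```text
stage [550.8 117.9  26. ]
gauge [660.4 136.7  60. ]
wtip [527.2 -13.1   5. ]
wheel [ 516.2 -198.1   30. ]
jA [ 552.5 -348.8   45. ]
jB [ 468.8 -347.8   45. ]
beaker [ 712.3 -328.1   50. ]
bottle [348.9 319.6 100. ]
[  68.8    0.6 -156.3] [[-0.   1.   0.2]
 [ 1.   0.  -0. ]
 [-0.   0.2 -1. ]] 295.2311156566386 319.485789730151 195.49443359264984
[[-0.9  0.3 -0. ]
 [ 0.3  0.9 -0. ]
 [ 0.  -0.  -1. ]]
```

```bash
cat >> h.py <<'E'
def goto(P,yaw,rp=(np.pi,0)):
    s=robot.sense();R0=R.from_euler("xyz",s["tcp_rot"]);R1=R.from_euler("xyz",[rp[0],rp[1],yaw])
    print("rv",np.round((R0.inv()*R1).as_rotvec(),4),"d",np.round(R0.inv().apply(np.array(P)-s["ee_pos"]),1))
E
python3 shift.py '{"plan":[[0, 0, 0, 0, 0, -40, 94], [0, 0, 0, 0, 0, -70, 94], [0, 0, 1.226, -530, -370, -70, 94], [0, 0, 1.226, -530, -370, -70, 94], [0, 0, 1.226, -530, -370, -70, 94], [0, 0, 1.226, -530, -370, -70, 94], [0, 0, 1.226, -530, -370, -70, 94], [0, 0, 1.226, -530, -370, -70, 94]]}'
python3 -c "
from h import *
goto([560,-10,260],np.pi/2)"
```

```text
t: 0.77
ee_pos: [331.0, 311.8, 297.3]
tcp_rot: [-3.141, 0.0, 2.041]
force: [-0.7, 0.7, 0.1]
width: 94.2
grasp_force: 0.0
rv [-2.000e-04  1.000e-04  4.702e-01] d [-390.6   58.4   37.4]
```

```bash
python3 shift.py '{"plan":[[0, 0, 0.47, -390, 58, 37, 94], [0, 0, 0.47, -390, 58, 37, 94], [0, 0, 0.47, -390, 58, 37, 94], [0, 0, 0.47, -390, 58, 37, 94], [0, 0, 0.47, -390, 58, 37, 94], [0, 0, 0.47, -390, 58, 37, 94], [0, 0, 0.47, -390, 58, 37, 94], [0, 0, 0.47, -390, 58, 37, 94]]}' >/dev/null
python3 shift.py '{"plan":[[0, 0, 0, -65, 0, 0, 94], [0, 0, 0, -65, 0, 0, 94], [0, 0, 0, -65, 0, 0, 94]]}'
python3 -c "
from h import *
snap('wrist','w1')"
```

```text
t: 1.68
ee_pos: [524.6, -24.7, 265.6]
tcp_rot: [-3.14, 0.001, 1.573]
force: [-0.1, 0.8, -0.1]
width: 94.0
grasp_force: 0.0
```

View pics/w1.png

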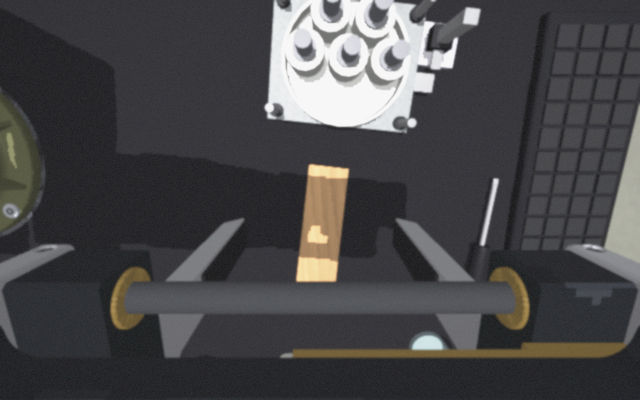

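The wrist view shows the plate with its front edge from (268,119) to (407,131), the tab at about (424,82) and the pointer near (435,58). The wedge's thin end runs (311,166)–(349,168). The gripper hides the lower half, so I'll take more views.

```bash
python3 shift.py '{"plan":[[0, 0, 0, 41, 20, 20, 94], [0, 0, 0, 80, 35, 40, 94], [0, 0, 0, 90, 35, 40, 94], [0, 0, 0, 90, 35, 40, 94], [0, 0, 0, 90, 35, 40, 94]]}'
python3 -c "
from h import *
im,c=snap('wrist','w2')
cv2.imwrite('pics/w2c.png',cv2.resize(im[0:290,200:590],None,fx=2,fy=2,interpolation=cv2.INTER_CUBIC))"
python3 shift.py '{"plan":[[0, 0, 0, -41, -20, 0, 94], [0, 0, 0, -82, -35, 0, 94], [0, 0, 0, -120, -35, 0, 94], [0, 0, 0, -160, -35, 0, 94], [0, 0, 0, -200, -35, 0, 94], [0, 0, 0, -230, -35, 0, 94], [0, 0, 0, -230, -35, 0, 94]]}'
python3 -c "
from h import *
im,c=snap('wrist','w3')"
```

```text
t: 2.15
ee_pos: [558.8, 71.3, 225.7]
tcp_rot: [-3.14, 0.0, 1.58]
force: [-0.5, 0.3, -0.5]
width: 94.0
grasp_force: 0.0
t: 2.78
ee_pos: [524.7, -166.0, 226.9]
tcp_rot: [3.141, 0.001, 1.572]
force: [0.7, 0.2, -0.2]
width: 94.0
grasp_force: 0.0
```

View pics/w2c.png

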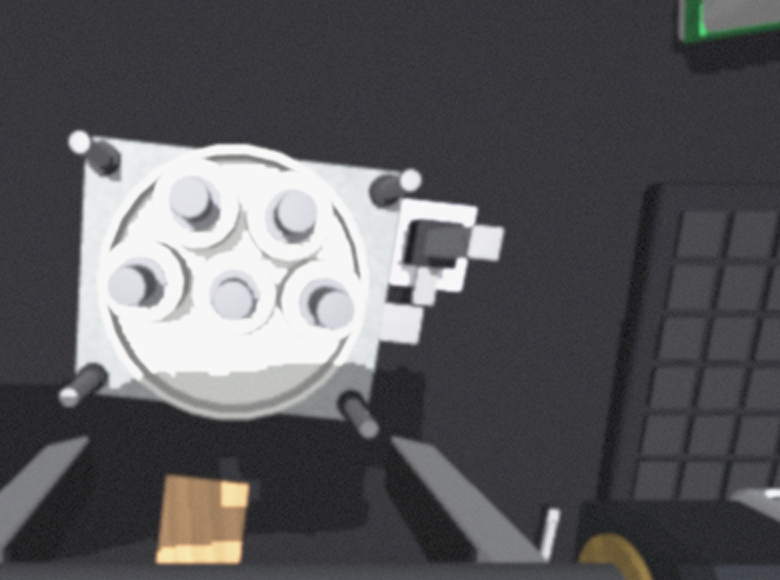

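View pics/w3.png

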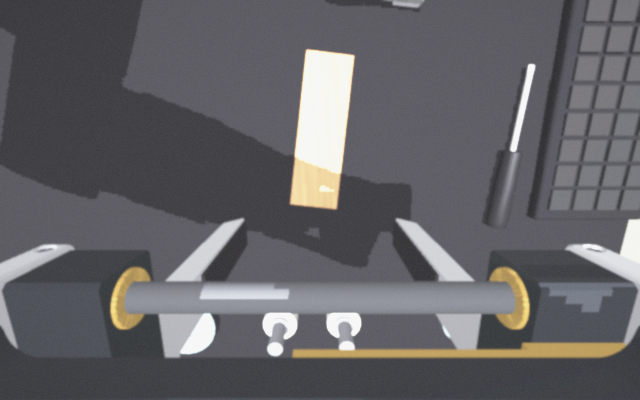

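In the crop (2x, offset 200,0), the plate corners are about (93,136), (400,172), (368,420) and (78,395). The tab is (383,304)–(418,344) and the pointer tip is about (423,304). In w3 the wedge corners are (307,50), (354,55), (337,209) and (291,205), and the loose jars are low in the frame.

```bash
cat > m.py <<'E'
from h import *
np.set_printoptions(precision=1,suppress=True)
from scipy.optimize import least_squares
def sub(name,pts,w=3):
    g=cv2.cvtColor(cv2.imread(f"pics/{name}.png"),cv2.COLOR_BGR2GRAY)
    p=np.array(pts,np.float32).reshape(-1,1,2)
    return cv2.cornerSubPix(g,p.copy(),(w,w),(-1,-1),(cv2.TERM_CRITERIA_EPS+cv2.TERM_CRITERIA_MAX_ITER,40,.01)).reshape(-1,2)
E
python3 - <<'E'
from m import *
c2=cal('w2');c3=cal('w3');c1=cal('w1')
crop=lambda L:[(200+x/2-.25,y/2-.25) for x,y in L]
pl=crop([(93,136),(400,172),(368,420),(78,395)]); 
tb=crop([(383,304),(422,307),(418,344),(379,341)]); pt=crop([(413,302),(434,304)])
pil=crop([(80,142),(410,181),(367,427),(69,397)])
S=np.array([[75,92],[75,-92],[-75,-92],[-75,92]])
Pw=np.array([onz(c2,p,22)[:2] for p in pl]);print("plate",Pw.tolist());
Qw=np.array([onz(c2,p,78)[:2] for p in pil]);print("pillars",Qw.tolist(),"mean",Qw.mean(0))
f=lambda v:(S@np.array([[np.cos(v[2]),np.sin(v[2])],[-np.sin(v[2]),np.cos(v[2])]])+v[:2]-Pw).ravel()
r=least_squares(f,[550,118,1.5]);print("stage",r.x[:2],"yaw %.4f"%r.x[2],"res",r.fun)
def st(P):a=r.x[2];d=np.array(P)[:2]-r.x[:2];return np.array([np.cos(a)*d[0]+np.sin(a)*d[1],-np.sin(a)*d[0]+np.cos(a)*d[1]])
t=sub('w2',tb,2);print("tab sub",(t-np.array(tb)).tolist(),[st(onz(c2,p,22)) for p in t])
for z in(32,37,42):print("ptr",z,[st(onz(c2,p,z)) for p in pt])
w0=[(307,50),(354,55),(337,209),(291,205)];w=sub('w3',w0);print("wsub",(w-np.array(w0)).tolist())
W=np.array([onz(c3,p,z) for p,z in zip(w,(4,4,40,40))]);tip=(W[0]+W[1])/2;heel=(W[2]+W[3])/2
print(W,"tip",tip,"heel",heel,"len",np.linalg.norm((tip-heel)[:2]),"wid",np.linalg.norm(W[0]-W[1]),np.linalg.norm(W[2]-W[3]))
d=tip-heel;print("wedge yaw %.4f"%np.arctan2(d[1],d[0]),"tip st",st(tip),"heel st",st(heel))
w10=[(311,166),(349,168)];w1=sub('w1',w10);print(w1)
for a,b in zip(w[:2],w1):print("tri tip",tri([(c3,a),(c1,b)]))
E
```

```text
plate [[473.09250969498135, 201.8700521987876], [648.8446890321475, 184.0472452237333], [639.2625669828032, 35.48002357622663], [456.20229157861127, 50.15874286608951]]
pillars [[479.81757611015325, 189.4625850408362], [639.7864550226363, 173.0550969167346], [626.2187617530841, 47.78440189918962], [467.1006122569485, 62.95673722463451]] mean [553.2 118.3]
stage [554.4 117.9] yaw 1.4814 res [-3.7 -1.1  3.8  0.3  0.  -0.5 -0.2  1.2]
tab sub [[1.261505126953125, -1.0996551513671875], [-0.489288330078125, -1.027984619140625], [-0.710662841796875, -0.4129638671875], [0.242279052734375, -0.4788665771484375]] [array([  0.2, -91.4]), array([   0.4, -113.1]), array([ -22.9, -114.3]), array([-23.2, -91.4])]
ptr 32 [array([   2.3, -105. ]), array([   2.3, -117.5])]
ptr 37 [array([   2.5, -103.5]), array([   2.6, -115.8])]
ptr 42 [array([   2.8, -102. ]), array([   2.9, -114.2])]
wsub [[-0.927520751953125, -1.1751518249511719], [0.1444091796875, 0.09444046020507812], [-1.02410888671875, -0.26287841796875], [-1.4517822265625, -1.41357421875]]
[[ 507.9  -10.8    4. ]
 [ 564.8  -17.6    4. ]
 [ 543.7 -196.5   40. ]
 [ 487.7 -190.1   40. ]] tip [536.3 -14.2   4. ] heel [ 515.7 -193.3   40. ] len 180.28128815430472 wid 57.29393199205918 56.32010466578845
wedge yaw 1.4563 tip st [-133.2    6.2] heel st [-313.4   10.7]
[[308.8 164.2]
 [348.2 168.2]]
tri tip (array([507.9, -10.9,   4.3]), array([0., 0.]))
tri tip (array([564.7, -17. ,   1. ]), array([0.4, 0.4]))
```

Everything agrees: wedge length 180 and width 56–57, pillar mean (553,118), stage yaw about 1.47. The wedge is nearly aligned with the lane, so I'll grip it by the heel.

```bash
python3 -c "
from h import *
goto([518,-173.4,28],1.456)"

```

```text
rv [0.0007 0.0004 0.1163] d [ -9.7  -7.  198.8]
```

```bash
python3 shift.py '{"plan":[[0, 0, 0.116, -9.7, -7, 40, 94], [0, 0, 0.116, -9.7, -7, 80, 94], [0, 0, 0.116, -9.7, -7, 120, 94], [0, 0, 0.116, -9.7, -7, 150, 94], [0, 0, 0.116, -9.7, -7, 175, 94], [0, 0, 0.116, -9.7, -7, 192, 94], [0, 0, 0.116, -9.7, -7, 198, 94], [0, 0, 0.116, -9.7, -7, 198, 94]]}'
python3 shift.py '{"plan":[[0, 0, 0, 0, 0, 0, 50], [0, 0, 0, 0, 0, 0, 50], [0, 0, 0, 0, 0, 0, 50], [0, 0, 0, 0, 0, 0, 50], [0, 0, 0, 0, 0, 0, 50], [0, 0, 0, 0, 0, 0, 50]]}' 40
```

```text
t: 3.5
ee_pos: [518.1, -169.8, 27.7]
tcp_rot: [-3.14, -0.0, 1.461]
force: [-0.8, 0.9, 0.4]
width: 93.6
grasp_force: 0.0
t: 4.0
ee_pos: [518.7, -170.6, 28.7]
tcp_rot: [3.141, 0.0, 1.461]
force: [2.1, -0.8, 1.0]
width: 57.7
grasp_force: 0.6
```

```bash
python3 shift.py '{"plan":[[0, 0, 0, 0, 0, 0, 50], [0, 0, 0, 0, 0, 0, 50], [0, 0, 0, 0, 0, 0, 50]]}' 40
python3 -c "
from h import *
y=1.469;s=robot.sense()['ee_pos'];O=np.array([553.5,118,0]);u=np.array([np.cos(y),np.sin(y),0]);v=np.array([-u[1],u[0],0])
print('st',(s-O)@u,(s-O)@v)
for L in(-5,7): goto(O+u*(-45+5*L-157.5)+v*3+[0,0,s[2]],y)"
```

```text
t: 4.25
ee_pos: [518.8, -170.6, 28.7]
tcp_rot: [3.141, 0.0, 1.461]
force: [-0.9, 0.4, 5.4]
width: 55.6
grasp_force: 40.0
st -290.5981091430965 5.225954388095573
rv [ 0.0006  0.0002 -0.0081] d [63.1  1.7 -0. ]
rv [ 0.0006  0.0002 -0.0081] d [123.1   1.2  -0. ]
```

```bash
python3 shift.py '{"plan":[[0, 0, -0.008, 16, 1, 0, 50], [0, 0, -0.008, 32, 1.5, 0, 50], [0, 0, -0.008, 48, 1.5, 0, 50], [0, 0, -0.008, 63, 1.5, 0, 50], [0, 0, -0.008, 73, 1.5, 0, 50], [0, 0, -0.008, 83, 1.5, 0, 50], [0, 0, -0.008, 90, 1.5, 0, 50], [0, 0, -0.008, 90, 1.5, 0, 50]]}' 40
python3 shift.py '{"plan":[[0, 0, 0, 7, 0, 0, 50], [0, 0, 0, 14, 0, 0, 50], [0, 0, 0, 21, 0, 0, 50], [0, 0, 0, 28, 0, 0, 50], [0, 0, 0, 33, 0, 0, 50], [0, 0, 0, 33, 0, 0, 50]]}' 40
```

```text
t: 4.92
ee_pos: [530.4, -80.3, 28.7]
tcp_rot: [3.141, -0.0, 1.469]
force: [0.9, 7.1, 6.0]
width: 55.9
grasp_force: 40.0
t: 5.42
ee_pos: [533.6, -48.8, 28.7]
tcp_rot: [3.141, 0.001, 1.469]
force: [0.5, -4.8, 5.9]
width: 55.8
grasp_force: 40.0
```

```bash
python3 shift.py '{"plan":[[0, 0, 0, 0, 0, 0, 85], [0, 0, 0, 0, 0, 0, 85], [0, 0, 0, 0, 0, 0, 85], [0, 0, 0, 0, 0, 0, 85], [0, 0, 0, 0, 0, -30, 85], [0, 0, 0, 0, 0, -70, 85], [0, 0, 0, 0, 0, -110, 85], [0, 0, 0, 0, 0, -150, 85]]}'
python3 -c "
from h import *
goto([560,30,180],1.5708)"
```

```text
t: 6.08
ee_pos: [532.8, -48.2, 179.9]
tcp_rot: [-3.141, -0.0, 1.469]
force: [0.1, 0.4, 0.3]
width: 84.8
grasp_force: 0.0
rv [-0.0008 -0.0002 -0.102 ] d [80.6 19.1 -0.1]
```

```bash
python3 shift.py '{"plan":[[0, 0, -0.1, 40, 10, 0, 85], [0, 0, -0.1, 80, 19, 0, 85], [0, 0, -0.1, 80, 19, 0, 85], [0, 0, -0.1, 80, 19, 0, 85]]}'
python3 -c "
from h import *
snap('wrist','v1')
goto([745,30,180],1.5708)"
python3 shift.py '{"plan":[[0, 0, 0, 0, 41, 0, 85], [0, 0, 0, 0, 82, 0, 85], [0, 0, 0, 0, 123, 0, 85], [0, 0, 0, 0, 164, 0, 85], [0, 0, 0, 0, 185, 0, 85], [0, 0, 0, 0, 185, 0, 85], [0, 0, 0, 0, 185, 0, 85]]}'
python3 -c "
from h import *
snap('wrist','v2')
a=cv2.imread('pics/v1.png');b=cv2.imread('pics/v2.png')
O=np.array([662,96,30])
out=[]
for n,i in(('v1',a),('v2',b)):
    p=proj(cal(n),O).astype(int);print(n,p);x0,y0=p[0]-50,max(p[1]-70,0);print('off',x0,y0)
    out.append(cv2.resize(i[y0:y0+110,x0:x0+80],None,fx=5,fy=5,interpolation=cv2.INTER_CUBIC))
cv2.imwrite('pics/v12.png',np.hstack(out))"
```

```text
t: 6.42
ee_pos: [560.3, 30.8, 178.0]
tcp_rot: [-3.141, -0.0, 1.571]
force: [0.5, -0.7, -0.5]
width: 84.9
grasp_force: 0.0
rv [-0.0009  0.0001 -0.0009] d [  0.6 184.9  -2.3]
t: 7.05
ee_pos: [745.3, 27.3, 176.2]
tcp_rot: [-3.139, 0.0, 1.567]
force: [-0.0, 0.6, 0.0]
width: 85.1
grasp_force: 0.0
v1 [421 128]
off 371 58
v2 [237 124]
off 187 54
```

View pics/v12.png

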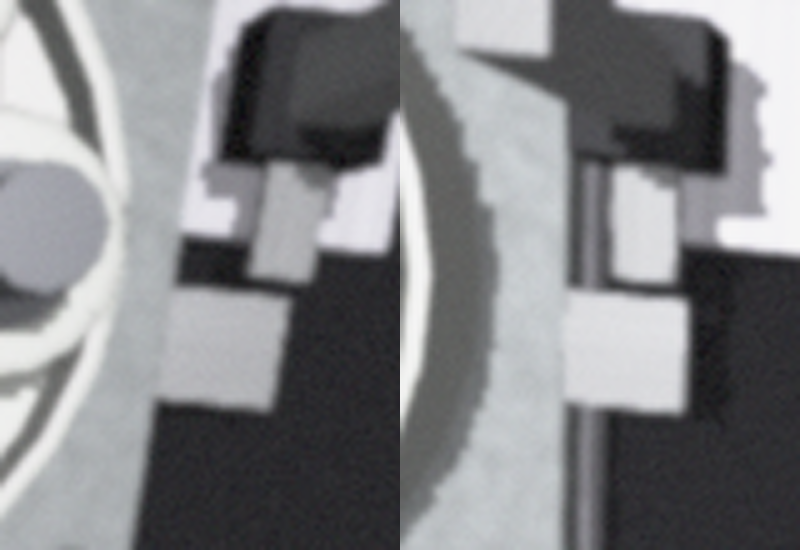

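v1/v2 show the tab with its outer corners at crop (291,297)/(272,412) and (290,298)/(286,413). The pointer tip is at (247..312, 279) and (213..276, 280).

```bash
cat > lev.py <<'E'
from m import *
# obs: (view, pixel, object, local offset (along stage x,y,z) ) ; fit object corner pos (3) each, yaw fixed
def fit(obs,yaw=1.469):
    u=np.array([np.cos(yaw),np.sin(yaw),0]);v=np.array([-u[1],u[0],0]);
    def f(X): return np.concatenate([proj(c,X+o[0]*u+o[1]*v+[0,0,o[2]])-p for c,p,o in obs])
    r=least_squares(f,[662,96,32]);return r.x,r.fun
E
python3 - <<'E'
from lev import *
a,b=cal('v1'),cal('v2')
A=lambda x,y:np.array([371+x/5-.4,58+y/5-.4]);B=lambda x,y:np.array([187+x/5-.4,54+y/5-.4])
# pointer: ref = tip centre top
P=[(a,A(312,283),(0,-6,0)),(a,A(247,275),(0,6,-4)),(b,B(213,276),(0,6,0)),(b,B(276,283),(0,-6,-4))]
T=[(a,A(291,297),(11,0,0)),(a,A(272,412),(-11,0,0)),(b,B(290,298),(11,0,-4)),(b,B(286,413),(-11,0,-4))]
T0=[(c,p,(o[0],o[1],0)) for c,p,o in T]
for n,o in(("ptr",P),("ptr top only",[P[0],P[2]]),("tab",T),("tab nothick",T0)):print(n,*fit(o))
E
```

```text
ptr [663.2 110.1  38.1] [ 0.3 -0.4 -0.3  0.  -0.5  0.2  0.5  0.2]
ptr top only [663.3 110.1  37.1] [ 0.  -0.3 -0.   0.3]
tab [667.6  95.7  28.5] [ 0.2  0.1 -0.1 -0.6 -0.   0.7 -0.1 -0.2]
tab nothick [668.2  95.7  26.8] [ 0.2  0.2 -0.1 -0.7 -0.   0.6 -0.1 -0.1]
```

```bash
python3 shift.py '{"plan":[[0, 0, 0, -30, -40, 0, 85], [0, 0, 0, -40, -80, 0, 85], [0, 0, 0.1, -75, -120, 0, 85], [0, 0, 0.1, -75, -160, 0, 85], [0, 0, 0.1, -75, -200, 0, 85], [0, 0, 0.1, -75, -212, 0, 85], [0, 0, 0.1, -75, -212, 0, 85], [0, 0, 0.1, -75, -212, 0, 85]]}'
python3 -c "
from h import *
goto([533.6,-48.8,28.7],1.469)"
```

```text
t: 7.77
ee_pos: [531.9, -46.1, 179.7]
tcp_rot: [3.139, 0.0, 1.468]
force: [0.1, 0.7, 0.5]
width: 84.5
grasp_force: 0.0
rv [ 0.0021  0.0002 -0.0012] d [ -2.5   1.7 151. ]
```

```bash
python3 shift.py '{"plan":[[0, 0, 0, -2.5, 1.7, 40, 85], [0, 0, 0, -2.5, 1.7, 80, 85], [0, 0, 0, -2.5, 1.7, 115, 85], [0, 0, 0, -2.5, 1.7, 140, 85], [0, 0, 0, -2.5, 1.7, 150, 85], [0, 0, 0, -2.5, 1.7, 150, 50], [0, 0, 0, -2.5, 1.7, 150, 50], [0, 0, 0, -2.5, 1.7, 150, 50]]}' 40
python3 shift.py '{"plan":[[0, 0, 0, 0, 0, 0, 50], [0, 0, 0, 0, 0, 0, 50], [0, 0, 0, 0, 0, 0, 50]]}'
```

```text
t: 8.43
ee_pos: [535.8, -48.5, 30.1]
tcp_rot: [3.139, 0.0, 1.469]
force: [0.5, -0.0, -0.1]
width: 68.5
grasp_force: 0.0
t: 8.68
ee_pos: [535.0, -48.5, 29.6]
tcp_rot: [3.14, 0.0, 1.469]
force: [-4.4, -0.6, 7.9]
width: 55.6
grasp_force: 40.0
```

```bash
python3 shift.py '{"plan":[[0, 0, 0, 7, 0, 0, 50], [0, 0, 0, 14, 0, 0, 50], [0, 0, 0, 21, 0, 0, 50], [0, 0, 0, 28, 0, 0, 50], [0, 0, 0, 35, 0, 0, 50], [0, 0, 0, 40, 0, 0, 50], [0, 0, 0, 43, 0, 0, 50], [0, 0, 0, 43, 0, 0, 50]]}'
python3 shift.py '{"plan":[[0, 0, 0, 0, 0, 0, 50], [0, 0, 0, 0, 0, 0, 85], [0, 0, 0, 0, 0, 0, 85], [0, 0, 0, 0, 0, 0, 85], [0, 0, 0, 0, 0, 0, 85], [0, 0, 0, 0, 0, -40, 85], [0, 0, 0, 0, 0, -80, 85], [0, 0, 0, 0, 0, -120, 85]]}'
python3 -c "
from h import *
goto([560,30,180],1.5708)"
```

```text
t: 9.35
ee_pos: [539.8, -6.3, 29.7]
tcp_rot: [3.139, 0.002, 1.469]
force: [-0.2, -6.2, 5.7]
width: 55.7
grasp_force: 40.0
t: 10.02
ee_pos: [538.5, -5.4, 149.6]
tcp_rot: [-3.14, -0.0, 1.469]
force: [-0.5, 0.1, -1.2]
width: 85.0
grasp_force: 0.0
rv [-1.400e-03 -1.000e-04 -1.019e-01] d [ 37.4  17.8 -30.4]
```

```bash
python3 shift.py '{"plan":[[0, 0, -0.1, 18, 8, -30, 85], [0, 0, -0.1, 37, 18, -30, 85], [0, 0, -0.1, 37, 18, -30, 85], [0, 0, -0.1, 37, 18, -30, 85], [0, 0, -0.1, 37, 18, -30, 85]]}'
python3 -c "
from h import *
snap('wrist','v3')"
python3 shift.py '{"plan":[[0, 0, 0, 0, 41, 0, 85], [0, 0, 0, 0, 82, 0, 85], [0, 0, 0, 0, 123, 0, 85], [0, 0, 0, 0, 164, 0, 85], [0, 0, 0, 0, 185, 0, 85], [0, 0, 0, 0, 185, 0, 85], [0, 0, 0, 0, 185, 0, 85]]}'
python3 -c "
from h import *
snap('wrist','v4')
a=cv2.imread('pics/v3.png');b=cv2.imread('pics/v4.png')
O=np.array([662,96,37])
out=[]
for n,i in(('v3',a),('v4',b)):
    p=proj(cal(n),O).astype(int);x0,y0=p[0]-30,max(p[1]-35,0);print('off',n,x0,y0)
    out.append(cv2.resize(i[y0:y0+60,x0:x0+50],None,fx=8,fy=8,interpolation=cv2.INTER_CUBIC))
cv2.imwrite('pics/v34.png',np.hstack(out))"
```

```text
t: 10.43
ee_pos: [560.1, 29.2, 177.5]
tcp_rot: [-3.14, 0.0, 1.569]
force: [-0.9, -0.1, -0.6]
width: 84.8
grasp_force: 0.0
t: 11.07
ee_pos: [745.6, 28.2, 175.8]
tcp_rot: [-3.139, -0.0, 1.568]
force: [0.8, -0.2, -0.4]
width: 85.1
grasp_force: 0.0
off v3 394 91
off v4 204 90
```

View pics/v34.png

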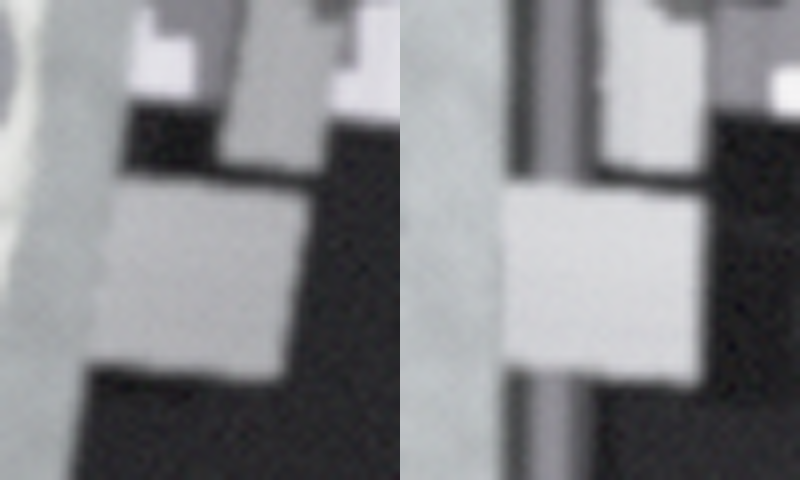

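The tab is now near the pointer's height. v3 crop: pointer tip (216,162)–(322,172), tab outer corners (310,200) and (284,382). v4: pointer tip (200,168)–(304,176), tab (308,198) and (301,386).

```bash
python3 - <<'E'
from lev import *
a,b=cal('v3'),cal('v4')
A=lambda x,y:np.array([394+x/8-.44,91+y/8-.44]);B=lambda x,y:np.array([204+x/8-.44,90+y/8-.44])
P=[(a,A(322,172),(0,-6,0)),(a,A(216,162),(0,6,-4)),(b,B(200,168),(0,6,0)),(b,B(304,176),(0,-6,-4))]
T=[(a,A(310,200),(11,0,0)),(a,A(284,382),(-11,0,0)),(b,B(308,198),(11,0,-4)),(b,B(301,386),(-11,0,-4))]
T0=[(c,p,(o[0],o[1],0)) for c,p,o in T]
for n,o in(("ptr",P),("ptr outer edge",[P[0],P[3]]),("ptr top only",[P[0],P[2]]),("tab",T),("tab nothick",T0)):print(n,*fit(o))
# stage-frame lateral parallax: pixel-x difference of tab outer edge vs pointer edges
E
```

```text
ptr [663.1 109.8  38.8] [ 0.2  0.  -0.2  0.2 -0.3 -0.3  0.3  0.1]
ptr outer edge [662.8 109.8  39. ] [ 0.  -0.1 -0.   0.1]
ptr top only [663.2 109.7  38.1] [-0.   0.2  0.  -0.2]
tab [667.6  95.3  37.5] [ 0.5 -0.3 -0.5 -0.  -0.   0.5  0.  -0.2]
tab nothick [668.2  95.3  35.8] [ 0.5 -0.3 -0.5 -0.1 -0.   0.4  0.  -0.1]
```

```bash
cat > edge.py <<'E'
from lev import *
def edge(name,x0,x1,r0,r1):
    """subpixel vertical-ish edge: half-level crossing per row, robust line fit; returns points"""
    g=cv2.GaussianBlur(cv2.cvtColor(cv2.imread(f"pics/{name}.png"),cv2.COLOR_BGR2GRAY),(1,3),0).astype(float);pts=[]
    for r in range(r0,r1+1):
        s=g[r,x0:x1+1];d=np.abs(np.diff(s));i=d.argmax();lo=max(i-2,0);w=d[lo:i+3];pts.append((x0+lo+.5+(w*np.arange(len(w))).sum()/w.sum(),r))
    p=np.array(pts);k=np.polyfit(p[:,1],p[:,0],1);e=p[:,0]-np.polyval(k,p[:,1]);print(name,"slope %.3f rms %.2f"%(k[0],e.std()),"mid %.2f @%.1f"%(np.polyval(k,p[:,1].mean()),p[:,1].mean()))
    r=np.array([r0,r1],float);return np.c_[np.polyval(k,r),r]
def level(E,collinear):
    # E: list of (cal, pts, obj(0 tab,1 ptr), dz). line: x-lateral s at stage y; params: yaw, lateral tab, lateral ptr, ztab, zptr
    O=np.array([553.5,118,0])
    def f(q):
        u=np.array([np.cos(q[0]),np.sin(q[0]),0]);v=np.array([-u[1],u[0],0]);res=[(q[0]-1.469)/.01*.05]
        for c,P,o,dz in E:
            z=q[3+o]+dz;lat=q[1] if (o==0 or collinear) else q[2]
            ends=[proj(c,O+u*t+v*lat+[0,0,z]) for t in(-40,40)]
            for p in P:
                a,b=ends;res.append(a[0]+(b[0]-a[0])*(p[1]-a[1])/(b[1]-a[1])-p[0])
        return np.array(res)
    r=least_squares(f,[1.469,-116,-116,37,38],x_scale=[.01,1,1,1,1]);print("yaw %.3f lat"%r.x[0],r.x[1:3],"tab %.2f ptr %.2f diff %.2f"%(r.x[3],r.x[4],r.x[4]-r.x[3]),r.fun)
E
python3 - <<'E'
from edge import *
a,b=cal('v3'),cal('v4')
E=[(a,edge('v3',426,437,118,136),0,0),(a,edge('v3',431,440,96,110),1,0),(b,edge('v4',237,247,116,135),0,-4),(b,edge('v4',237,247,104,109),1,-4)]
E0=[(c,p,o,0) for c,p,o,_ in E]
level(E,False);level(E,True);level(E0,True)
a,b=cal('v1'),cal('v2')
E=[(a,edge('v1',422,433,120,137),0,0),(a,edge('v1',430,438,104,112),1,0),(b,edge('v2',240,250,115,135),0,-4),(b,edge('v2',238,246,92,102),1,-4)]
level(E,False);level(E,True)
E
```

```text
v3 slope -0.174 rms 0.08 mid 430.41 @127.0
v3 slope -0.347 rms 0.66 mid 435.66 @103.0
v4 slope -0.026 rms 0.03 mid 241.34 @125.5
v4 slope -0.028 rms 0.06 mid 241.55 @106.5
yaw 1.442 lat [-115.7 -115.3] tab 37.61 ptr 39.48 diff 1.87 [-0.1  0.3 -0.3 -1.   1.   0.3 -0.3  0.1 -0.1]
yaw 1.457 lat [-115.5 1469.5] tab 37.63 ptr 39.52 diff 1.89 [-0.1  0.1 -0.3 -1.   1.1  0.1 -0.3  0.1  0. ]
yaw 1.457 lat [-116.1 1016.5] tab 35.96 ptr 37.85 diff 1.89 [-0.1  0.1 -0.3 -1.   1.1  0.1 -0.3  0.1  0. ]
v1 slope -0.174 rms 0.07 mid 426.80 @128.5
v1 slope -0.168 rms 0.27 mid 433.84 @108.0
v2 slope -0.043 rms 0.11 mid 243.99 @125.0
v2 slope 0.002 rms 0.03 mid 241.68 @97.0
yaw 1.474 lat [-115.6 -115.2] tab 28.54 ptr 39.03 diff 10.49 [ 0.   0.  -0.   0.  -0.  -0.1  0.1  0.2 -0.2]
yaw 1.488 lat [ -115.4 -1701.7] tab 28.57 ptr 38.84 diff 10.27 [ 0.1 -0.1  0.   0.   0.1 -0.3  0.2  0.2 -0. ]
```

```bash
python3 shift.py '{"plan":[[0, 0, 0, -30, -40, 0, 85], [0, 0, 0, -35, -80, 0, 85], [0, 0, 0.1, -35, -120, 0, 85], [0, 0, 0.1, -35, -160, 0, 85], [0, 0, 0.1, -35, -200, 0, 85], [0, 0, 0.1, -35, -205, 0, 85], [0, 0, 0.1, -35, -205, 0, 85]]}'
python3 -c "
from h import *
goto([539.8,-6.3,29.7],1.469)"
```

```text
t: 11.7
ee_pos: [537.9, -5.6, 179.5]
tcp_rot: [3.14, 0.0, 1.468]
force: [0.5, -0.4, 1.0]
width: 85.0
grasp_force: 0.0
rv [ 0.0011  0.     -0.0006] d [ -0.5   1.8 149.8]
```

```bash
python3 shift.py '{"plan":[[0, 0, 0, -0.5, 1.5, 40, 85], [0, 0, 0, -0.5, 1.5, 80, 85], [0, 0, 0, -0.5, 1.5, 115, 85], [0, 0, 0, -0.5, 1.5, 140, 85], [0, 0, 0, -0.5, 1.5, 150, 85], [0, 0, 0, -0.5, 1.5, 150, 50], [0, 0, 0, -0.5, 1.5, 150, 50], [0, 0, 0, -0.5, 1.5, 150, 50]]}' 40
python3 shift.py '{"plan":[[0, 0, 0, 0, 0, 0, 50], [0, 0, 0, 0, 0, 0, 50], [0, 0, 0, 0, 0, 0, 50], [0, 0, 0, 0, 0, 0, 50]]}'
python3 shift.py '{"plan":[[0, 0, 0, 3, 0, 0, 50], [0, 0, 0, 5, 0, 0, 50], [0, 0, 0, 7, 0, 0, 50], [0, 0, 0, 7.5, 0, 0, 50], [0, 0, 0, 7.5, 0, 0, 50]]}'
python3 shift.py '{"plan":[[0, 0, 0, 0, 0, 0, 85], [0, 0, 0, 0, 0, 0, 85], [0, 0, 0, 0, 0, 0, 85], [0, 0, 0, 0, 0, 0, 85], [0, 0, 0, 0, 0, -40, 85], [0, 0, 0, 0, 0, -80, 85], [0, 0, 0, 0, 0, -105, 85], [0, 0, 0, 0, 0, -105, 85]]}'
python3 -c "
from h import *
goto([560,30,135],1.5708)"
```

```text
t: 12.37
ee_pos: [543.3, -6.3, 30.2]
tcp_rot: [3.139, -0.0, 1.469]
force: [0.3, -0.2, 0.6]
width: 68.6
grasp_force: 0.0
t: 12.7
ee_pos: [541.6, -6.3, 29.6]
tcp_rot: [-3.141, 0.0, 1.469]
force: [-9.2, -0.4, 9.2]
width: 55.7
grasp_force: 40.0
t: 13.12
ee_pos: [543.3, 0.1, 29.7]
tcp_rot: [3.14, 0.002, 1.469]
force: [-1.0, -9.6, 3.5]
width: 55.4
grasp_force: 39.9
t: 13.78
ee_pos: [545.0, 1.3, 139.0]
tcp_rot: [3.133, -0.0, 1.469]
force: [1.0, 0.4, 1.2]
width: 84.9
grasp_force: 0.0
rv [ 0.0087  0.     -0.1017] d [30.  11.9  4.1]
```

```bash
python3 shift.py '{"plan":[[0, 0, -0.1, 15, 6, 0, 85], [0, 0, -0.1, 30, 12, 0, 85], [0, 0, -0.1, 30, 12, 0, 85], [0, 0, -0.1, 30, 12, 0, 85]]}'
python3 -c "
from h import *
snap('wrist','v5')"
python3 shift.py '{"plan":[[0, 0, 0, 0, 41, 0, 85], [0, 0, 0, 0, 82, 0, 85], [0, 0, 0, 0, 123, 0, 85], [0, 0, 0, 0, 164, 0, 85], [0, 0, 0, 0, 185, 0, 85], [0, 0, 0, 0, 185, 0, 85], [0, 0, 0, 0, 185, 0, 85]]}'
python3 -c "
from h import *
snap('wrist','v6')
a=cv2.imread('pics/v5.png');b=cv2.imread('pics/v6.png')
O=np.array([662,96,37])
out=[]
for n,i in(('v5',a),('v6',b)):
    p=proj(cal(n),O).astype(int);x0,y0=p[0]-30,max(p[1]-35,0);print('off',n,x0,y0)
    out.append(cv2.resize(i[y0:y0+60,x0:x0+50],None,fx=8,fy=8,interpolation=cv2.INTER_CUBIC))
cv2.imwrite('pics/v56.png',np.hstack(out))"
```

```text
t: 14.12
ee_pos: [557.6, 30.2, 132.6]
tcp_rot: [-3.141, 0.0, 1.569]
force: [0.9, -0.3, -0.9]
width: 85.0
grasp_force: 0.0
t: 14.75
ee_pos: [742.6, 28.6, 131.5]
tcp_rot: [-3.14, 0.0, 1.568]
force: [-1.1, -0.2, -1.2]
width: 84.8
grasp_force: 0.0
off v5 416 92
off v6 193 91
```

View pics/v56.png

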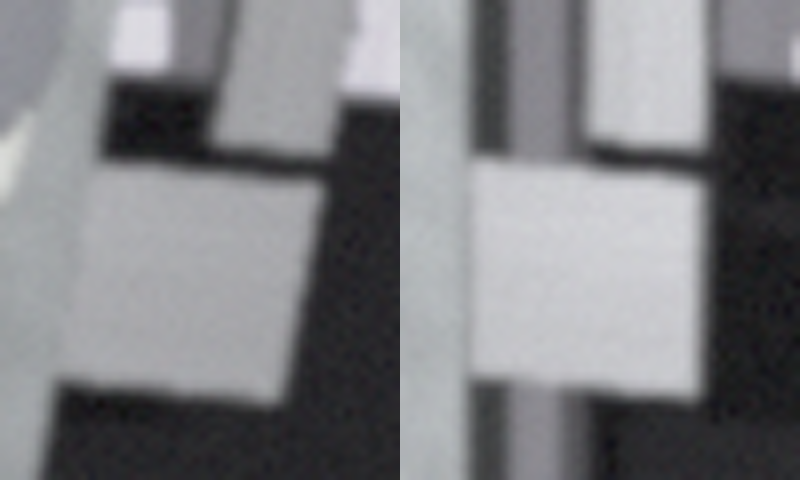

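Tab and pointer outer edges now look collinear in both views: v5 at crop x about 338 extrapolated against 338, v6 at 709 against 708. I'll confirm with a subpixel fit.

```bash
python3 - <<'E'
from edge import *
a,b=cal('v5'),cal('v6')
E=[(a,edge('v5',448,461,117,138),0,0),(a,edge('v5',453,462,106,109),1,0),(b,edge('v6',226,236,115,138),0,-4),(b,edge('v6',226,236,103,107),1,-4)]
level(E,False);level(E,True)
a,b=cal('v3'),cal('v4')
E=[(a,edge('v3',426,437,118,136),0,0),(a,edge('v3',431,440,107,110),1,0),(b,edge('v4',237,247,116,135),0,-4),(b,edge('v4',237,247,104,109),1,-4)]
level(E,False);level(E,True)
E
```

```text
v5 slope -0.193 rms 0.05 mid 453.55 @127.5
v5 slope -0.205 rms 0.03 mid 457.48 @107.5
v6 slope -0.018 rms 0.04 mid 230.42 @126.5
v6 slope -0.051 rms 0.07 mid 231.01 @105.0
yaw 1.477 lat [-115.2 -115.4] tab 38.68 ptr 38.56 diff -0.12 [ 0.   0.  -0.  -0.   0.   0.  -0.  -0.1  0.1]
yaw 1.473 lat [-115.3  110.5] tab 38.67 ptr 38.58 diff -0.09 [ 0.   0.1 -0.  -0.  -0.   0.1 -0.  -0.1  0. ]
v3 slope -0.174 rms 0.08 mid 430.41 @127.0
v3 slope -0.094 rms 0.05 mid 434.07 @108.5
v4 slope -0.026 rms 0.03 mid 241.34 @125.5
v4 slope -0.028 rms 0.06 mid 241.55 @106.5
yaw 1.479 lat [-115.4 -115.4] tab 37.55 ptr 38.72 diff 1.17 [ 0.  -0.   0.   0.1 -0.1  0.  -0.  -0.   0. ]
yaw 1.478 lat [ -115.4 -1701.5] tab 37.55 ptr 38.72 diff 1.17 [ 0.   0.   0.   0.1 -0.1  0.  -0.  -0.  -0. ]
```

Level to about 0.1 mm. Next I'll measure the two loose jars, and check the tray jars from w2.

```bash
python3 shift.py '{"plan":[[0, 0, 0, 0, -40, -30, 85], [0, 0, 0, 0, -80, -60, 85], [0, 0, 0, -35, -100, -60, 85], [0, 0, 0, -70, -120, -60, 85], [0, 0, 0, -110, -130, -60, 85], [0, 0, 0, -150, -140, -60, 85], [0, 0, 0, -190, -150, -60, 85], [0, 0, 0, -230, -160, -60, 85]]}' >/dev/null
python3 shift.py '{"plan":[[0, 0, 0, -40, 0, 0, 60], [0, 0, 0, -80, 0, 5, 60], [0, 0, 0, -120, 0, 10, 60], [0, 0, 0, -160, 0, 10, 60], [0, 0, 0, -198, 0, 10, 60], [0, 0, 0, -198, 0, 10, 60], [0, 0, 0, -198, 0, 10, 60]]}'
python3 -c "
from h import *
snap('wrist','j1')"
python3 shift.py '{"plan":[[0, 0, 0, 0, -40, 0, 60], [0, 0, 0, 0, -80, 0, 60], [0, 0, 0, 0, -120, 0, 60], [0, 0, 0, 0, -140, 0, 60], [0, 0, 0, 0, -140, 0, 60], [0, 0, 0, 0, -140, 0, 60]]}'
python3 - <<'E'
from m import *
im,c=snap('wrist','j2')
a=cv2.imread('pics/j1.png');cv2.imwrite('pics/j12.png',np.vstack([a[0:260],im[0:260]]))
r=np.array([195,200]),;c2=cal('w2');y=1.476;O=np.array([553.5,118])
for X,Y in[(195,200),(295,215),(130,287),(232,297),(333,307)]:
    d=onz(c2,(200+X/2,Y/2),118)[:2]-O;print(d@[np.cos(y),np.sin(y)],d@[-np.sin(y),np.cos(y)])
E
```

```text
t: 16.05
ee_pos: [581.3, -395.5, 183.2]
tcp_rot: [-3.141, -0.0, 1.566]
force: [0.7, -0.2, -0.6]
width: 60.3
grasp_force: 0.0
t: 16.6
ee_pos: [442.6, -392.8, 184.5]
tcp_rot: [3.14, 0.001, 1.569]
force: [-0.9, -0.8, -0.4]
width: 59.7
grasp_force: 0.0
40.36500425800004 19.353664580598366
38.67146412049799 -23.852107964822352
0.9021591091466922 44.73464949787016
1.2061645657937838 -0.47100039605282257
1.4664603761320367 -45.567688245953725
```

View pics/j12.png

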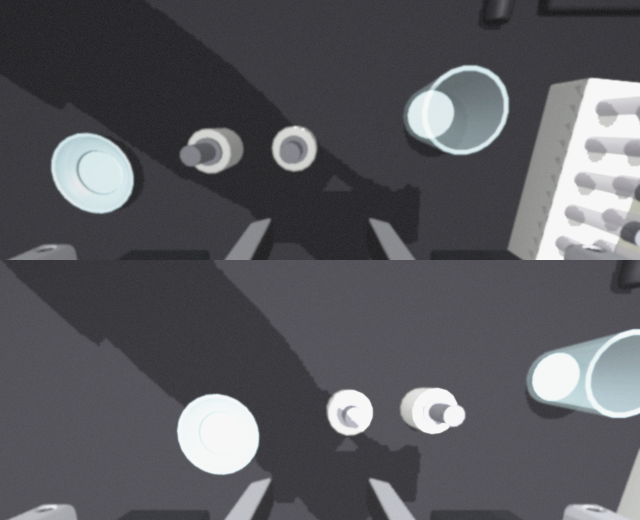

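j1/j2 show the loose jars, both upright. Left jar: stopper top (190,155)/(351,156), body top about (211,151)/(350,152). Right jar: stopper (292,150)/(455,155), body top (295,148)/(430,150).

```bash
python3 - <<'E'
from m import *
c1,c2=cal('j1'),cal('j2')
for n,t,b in(("B",[(190,155),(351,156)],[(211,151),(350,152)]),("A",[(292,150),(455,155)],[(295,148),(430,150)])):
    print(n,"top",tri(list(zip((c1,c2),t))),"body",tri(list(zip((c1,c2),b))),[onz(c,p,92) for c,p in zip((c1,c2),t)],[onz(c,p,50) for c,p in zip((c1,c2),b)])
for nm in("j1","j2"):
    g=cv2.cvtColor(cv2.imread(f"pics/{nm}.png"),cv2.COLOR_BGR2GRAY)[:200]
    h=cv2.HoughCircles(cv2.resize(g,None,fx=2,fy=2,interpolation=cv2.INTER_CUBIC),cv2.HOUGH_GRADIENT,1,20,param1=120,param2=25,minRadius=35,maxRadius=52)
    c=cal(nm)
    for x,y,r in (h[0] if h is not None else []):
        if 60<y<400: print(nm,x/2-.25,y/2-.25,r/2,onz(c,(x/2-.25,y/2-.25),50))
E
```

```text
B top (array([ 469.1, -351.4,   84.4]), array([0.5, 0.5])) body (array([ 472.4, -351.6,   43.2]), array([0.4, 0.4])) [array([ 472.4, -351.1,   92. ]), array([ 468.2, -350.1,   92. ])] [array([ 474.8, -351.4,   50. ]), array([ 471.7, -350.6,   50. ])]
A top (array([ 557.2, -348.8,   88.3]), array([1., 1.])) body (array([ 555.4, -350.1,   35. ]), array([0., 0.])) [array([ 557.6, -347.4,   92. ]), array([ 555.5, -349.4,   92. ])] [array([ 556.6, -349. ,   50. ]), array([ 549.8, -348.8,   50. ])]
j1 294.5 148.0 22.65 [ 556.2 -349.    50. ]
j1 431.5 112.5 22.4 [ 686.4 -316.4   50. ]
j1 209.0 152.0 21.35 [ 472.8 -352.4   50. ]
j1 96.5 168.5 20.55 [ 360.2 -368.    50. ]
j2 435.0 151.0 23.7 [ 554.8 -349.8   50. ]
j2 348.5 152.0 22.85 [ 470.2 -350.6   50. ]
j2 554.5 115.5 25.7 [ 665.5 -316.5   50. ]
```

```bash
python3 - <<'E'
from m import *
y=1.475;O=np.array([553.5,118]);U=np.array([[np.cos(y),np.sin(y)],[-np.sin(y),np.cos(y)]])
for nm,L in(("w2",0),("v1",6.6),("v3",15.6)):
    c=cal(nm);g=cv2.cvtColor(cv2.imread(f"pics/{nm}.png"),cv2.COLOR_BGR2GRAY)[:235];H=np.array(c["cam_to_world"])[2,3]
    b=cv2.GaussianBlur(cv2.resize(g,None,fx=2,fy=2,interpolation=cv2.INTER_CUBIC),(0,0),1.2)
    for what,z,rr,md,p2 in(("stop",118+L,9,25,16),("body",76+L,22,50,22),("rim",48+L,73.5,300,20)):
        r=2*c["fx"]*rr/(H-z)
        h=cv2.HoughCircles(b,cv2.HOUGH_GRADIENT,1,md,param1=90,param2=p2,minRadius=int(r*.92),maxRadius=int(r*1.1))
        for X,Y,q in (h[0][:9] if h is not None else []):
            s=U@(onz(c,(X/2-.25,Y/2-.25),z)[:2]-O)
            if np.hypot(*s)<65: print(nm,what,s,"r %.1f"%(q*rr/r),"rad %.1f"%np.hypot(*s))
E
```

```text
w2 stop [ 40.  -24.5] r 8.6 rad 46.9
w2 stop [-0.6  0.2] r 9.1 rad 0.7
w2 stop [  0.7 -46.6] r 8.2 rad 46.6
w2 stop [ 0.6 47.4] r 9.1 rad 47.4
w2 body [ 1.7 45.8] r 20.7 rad 45.8
w2 rim [6.2 0.4] r 70.6 rad 6.2
v1 stop [  0.3 -46.3] r 9.4 rad 46.3
v1 stop [-0.5 -0.4] r 9.4 rad 0.7
v1 stop [ 1. 47.] r 9.4 rad 47.0
v1 stop [40.9 22. ] r 9.4 rad 46.5
v1 stop [ 39.3 -25.4] r 8.6 rad 46.8
v1 body [ -1.1 -46.1] r 21.3 rad 46.1
v1 body [-0. -0.] r 23.1 rad 0.0
v1 body [40.5 22.9] r 23.1 rad 46.5
v1 body [ 39.6 -24.8] r 23.1 rad 46.7
v1 body [ 0.6 46. ] r 21.3 rad 46.0
v1 rim [9.3 1.1] r 77.6 rad 9.4
v3 stop [  0.1 -46.6] r 9.3 rad 46.6
v3 stop [-0.4 -1.2] r 9.3 rad 1.3
v3 stop [ 41.2 -24.9] r 9.6 rad 48.2
v3 stop [ 0.4 45.7] r 9.6 rad 45.7
v3 stop [40.7 22. ] r 9.6 rad 46.3
v3 body [-0.2  1.4] r 23.9 rad 1.4
v3 body [40.  22.9] r 23.0 rad 46.1
v3 body [ 0.1 46.4] r 21.7 rad 46.4
v3 body [ -1.1 -45.6] r 20.8 rad 45.6
v3 body [ 40.  -24.9] r 23.9 rad 47.1
v3 rim [-1.1  0. ] r 72.2 rad 1.1
```

Tray centre and ring confirmed within about 1 mm. Now I'll pick jar B at (471,-351).

```bash
python3 -c "
from h import *
goto([471,-351,78],1.475)"
```

```text
rv [0.0012 0.0008 0.0947] d [ 42.   27.4 106.2]
```

```bash
python3 shift.py '{"plan":[[0, 0, 0.095, 30, 20, 0, 60], [0, 0, 0.095, 42, 27.4, 20, 60], [0, 0, 0.095, 42, 27.4, 50, 60], [0, 0, 0.095, 42, 27.4, 80, 60], [0, 0, 0.095, 42, 27.4, 98, 60], [0, 0, 0.095, 42, 27.4, 106, 60], [0, 0, 0.095, 42, 27.4, 106, 60], [0, 0, 0.095, 42, 27.4, 106, 60]]}'
python3 shift.py '{"plan":[[0, 0, 0, 0, 0, 0, 10], [0, 0, 0, 0, 0, 0, 10], [0, 0, 0, 0, 0, 0, 10], [0, 0, 0, 0, 0, 0, 10], [0, 0, 0, 0, 0, 0, 10], [0, 0, 0, 0, 0, 0, 10], [0, 0, 0, 0, 0, 0, 10]]}' 20
```

```text
t: 17.32
ee_pos: [471.2, -351.9, 78.0]
tcp_rot: [3.141, 0.0, 1.475]
force: [-0.9, 0.3, 0.8]
width: 60.1
grasp_force: 0.0
t: 17.9
ee_pos: [470.4, -352.1, 77.4]
tcp_rot: [3.141, 0.0, 1.474]
force: [-0.5, 0.0, 0.1]
width: 17.6
grasp_force: 20.0
```

```bash
python3 shift.py '{"plan":[[0, 0, 0, 0, 0, -30, 10], [0, 0, 0, 0, 0, -70, 10], [0, 0, 0, 0, 0, -110, 10], [0, 0, 0, 35, -1, -120, 10], [0, 0, 0, 70, -2, -120, 10], [0, 0, 0, 105, -4, -120, 10], [0, 0, 0, 140, -6, -120, 10], [0, 0, 0, 175, -8, -120, 10]]}'
python3 shift.py '{"plan":[[0, 0, 0, 35, 0, 0, 10], [0, 0, 0, 70, 0, 0, 10], [0, 0, 0, 105, 0, 0, 10], [0, 0, 0, 140, 0, 0, 10], [0, 0, 0, 170, 0, 0, 10], [0, 0, 0, 190, 0, 0, 10], [0, 0, 0, 190, 0, 0, 10]]}'
python3 -c "
from h import *
goto([525.6,78.4,121],1.475)"
```

```text
t: 18.57
ee_pos: [479.1, -175.5, 197.4]
tcp_rot: [3.141, -0.0, 1.473]
force: [1.2, -0.2, -0.6]
width: 17.8
grasp_force: 20.0
t: 19.15
ee_pos: [497.8, 15.0, 197.4]
tcp_rot: [3.142, -0.0, 1.477]
force: [1.2, -0.1, 0.4]
width: 17.6
grasp_force: 20.0
rv [ 0.0001 -0.0005  0.002 ] d [65.7 21.7 76.4]
```

```bash
python3 shift.py '{"plan":[[0, 0, 0, 30, 10, 10, 10], [0, 0, 0, 55, 20, 20, 10], [0, 0, 0, 65.7, 21.7, 35, 10], [0, 0, 0, 65.7, 21.7, 42, 10], [0, 0, 0, 65.7, 21.7, 42, 10], [0, 0, 0, 65.7, 21.7, 42, 10]]}'
python3 -c "
from h import *
goto([525.6,78.4,120.5],1.475)"
```

```text
t: 19.65
ee_pos: [525.6, 74.3, 155.4]
tcp_rot: [-3.141, 0.0, 1.473]
force: [-0.4, -0.3, -0.1]
width: 17.8
grasp_force: 20.0
rv [-0.0006  0.0003 -0.0018] d [ 4.1 -0.4 34.9]
```

```bash
python3 shift.py '{"plan":[[0, 0, 0, 0, 0, 0, 10], [0, 0, 0, 0, 0, 0, 10], [0, 0, 0, 0, 0, 0, 10]]}'
python3 -c "
from h import *
goto([525.6,78.4,120.5],1.475)"
```

```text
t: 19.9
ee_pos: [525.9, 74.7, 156.1]
tcp_rot: [3.14, -0.0, 1.473]
force: [-0.1, -0.3, -1.1]
width: 17.8
grasp_force: 20.0
rv [ 0.0011 -0.0002 -0.002 ] d [ 3.6 -0.7 35.6]
```

```bash
python3 shift.py '{"plan":[[0, 0, 0, 3.6, -0.5, 0, 10], [0, 0, 0, 3.6, -0.5, 6, 10], [0, 0, 0, 3.6, -0.5, 14, 10], [0, 0, 0, 3.6, -0.5, 22, 10], [0, 0, 0, 3.6, -0.5, 29, 10], [0, 0, 0, 3.6, -0.5, 33, 10], [0, 0, 0, 3.6, -0.5, 34, 10], [0, 0, 0, 3.6, -0.5, 34, 10]]}'
python3 shift.py '{"plan":[[0, 0, 0, 0, 0, 0.5, 10], [0, 0, 0, 0, 0, 1, 10], [0, 0, 0, 0, 0, 1, 10]]}'
```

```text
t: 20.57
ee_pos: [525.5, 78.9, 120.9]
tcp_rot: [-3.141, 0.0, 1.474]
force: [-0.0, 0.2, 1.0]
width: 17.6
grasp_force: 20.0
t: 20.82
ee_pos: [525.7, 78.9, 120.5]
tcp_rot: [3.141, -0.0, 1.474]
force: [1.0, -0.6, -1.0]
width: 17.8
grasp_force: 20.0
```

```bash
python3 shift.py '{"plan":[[0, 0, 0, 0, 0, 0.5, 10], [0, 0, 0, 0, 0, 0.5, 10], [0, 0, 0, 0, 0, 0.5, 10]]}'; python3 shift.py '{"plan":[[0, 0, 0, 0, 0, 0.5, 10], [0, 0, 0, 0, 0, 0.5, 10], [0, 0, 0, 0, 0, 0.5, 10]]}'
```

```text
t: 21.07
ee_pos: [525.6, 79.0, 119.9]
tcp_rot: [3.141, -0.0, 1.474]
force: [-0.2, -0.7, -1.0]
width: 17.7
grasp_force: 20.0
t: 21.32
ee_pos: [525.7, 78.9, 119.4]
tcp_rot: [3.141, -0.0, 1.474]
force: [-0.5, -0.0, 0.2]
width: 17.5
grasp_force: 20.0
```

```bash
for i in 1 2; do python3 shift.py '{"plan":[[0, 0, 0, 0, 0, 0.5, 10], [0, 0, 0, 0, 0, 0.5, 10], [0, 0, 0, 0, 0, 0.5, 10]]}'|grep -E 'ee|for'; done
```

```text
ee_pos: [525.7, 79.0, 119.3]
force: [-1.5, -0.2, 5.3]
grasp_force: 20.0
ee_pos: [525.8, 79.0, 119.2]
force: [-3.9, -0.2, 10.3]
grasp_force: 20.0
```

Contact came at TCP z 119.3, against about 120 expected. I'll unload slightly, release and rise.

```bash
python3 shift.py '{"plan":[[0, 0, 0, 0, 0, -0.9, 10], [0, 0, 0, 0, 0, -0.9, 10], [0, 0, 0, 0, 0, -0.9, 36], [0, 0, 0, 0, 0, -0.9, 36], [0, 0, 0, 0, 0, -0.9, 36], [0, 0, 0, 0, 0, -0.9, 36], [0, 0, 0, 0, 0, -20, 36], [0, 0, 0, 0, 0, -55, 36]]}'
python3 shift.py '{"plan":[[0, 0, 0, -15, 0, -40, 36], [0, 0, 0, -45, 0, -60, 36], [0, 0, 0, -80, 0, -60, 36], [0, 0, 0, -80, 0, -60, 36], [0, 0, 0, -80, 0, -60, 36]]}'
python3 -c "
from m import *
snap('wrist','t1')
goto([556,-349.5,180],1.475)"
```

```text
t: 22.48
ee_pos: [524.0, 78.8, 170.7]
tcp_rot: [-3.135, 0.001, 1.474]
force: [0.2, 0.0, 0.2]
width: 36.4
grasp_force: 0.0
t: 22.9
ee_pos: [517.8, -1.8, 233.5]
tcp_rot: [3.141, -0.0, 1.471]
force: [-0.5, 0.4, -0.5]
width: 36.0
grasp_force: 0.0
rv [-0. -0. -0.] d [-343.3   72.3   53. ]
```

```bash
cat > tray.py <<'E'
from m import *
def tray(nm,L=16.6,y=1.475,O=np.array([553.5,118])):
    U=np.array([[np.cos(y),np.sin(y)],[-np.sin(y),np.cos(y)]]);c=cal(nm);g=cv2.cvtColor(cv2.imread(f"pics/{nm}.png"),cv2.COLOR_BGR2GRAY)[:255];H=np.array(c["cam_to_world"])[2,3]
    b=cv2.GaussianBlur(cv2.resize(g,None,fx=2,fy=2,interpolation=cv2.INTER_CUBIC),(0,0),1.2)
    for what,z,rr,md,p2 in(("stop",118+L,9,25,14),("body",76+L,22,50,18)):
        r=2*c["fx"]*rr/(H-z)
        h=cv2.HoughCircles(b,cv2.HOUGH_GRADIENT,1,md,param1=90,param2=p2,minRadius=int(r*.9),maxRadius=int(r*1.12))
        for X,Y,q in (h[0][:14] if h is not None else []):
            s=U@(onz(c,(X/2-.25,Y/2-.25),z)[:2]-O)
            if np.hypot(*s)<62: print(nm,what,s,"r %.1f"%(q*rr/r),"rad %.1f"%np.hypot(*s))
E
python3 -c "
from tray import *
tray('t1')"
python3 shift.py '{"plan":[[0, 0, 0, -35, 8, 0, 60], [0, 0, 0, -75, 16, 0, 60], [0, 0, 0, -115, 24, 0, 60], [0, 0, 0, -155, 32, 0, 60], [0, 0, 0, -195, 40, 0, 60], [0, 0, 0, -235, 50, 0, 60], [0, 0, 0, -275, 58, 15, 60], [0, 0, 0, -310, 66, 35, 60]]}'
python3 shift.py '{"plan":[[0, 0, 0, -33, 6, 15, 60], [0, 0, 0, -33, 6, 18, 60], [0, 0, 0, -33, 6, 18, 60], [0, 0, 0, -33, 6, 18, 60]]}'
python3 -c "
from m import *
goto([556,-350,77.5],1.475)"
```

```text
t1 stop [-1.1  0. ] r 9.2 rad 1.1
t1 stop [ 0.5 47.1] r 9.2 rad 47.1
t1 stop [ -0.6 -46.2] r 9.2 rad 46.2
t1 stop [-40.5  26.2] r 9.7 rad 48.2
t1 stop [ 27.5 -18. ] r 8.3 rad 32.8
t1 stop [ -7.6 -37.4] r 8.1 rad 38.2
t1 stop [29.  23.1] r 8.3 rad 37.1
t1 stop [ 31.1 -52.6] r 8.2 rad 61.1
t1 stop [ 19.  -32.4] r 8.2 rad 37.6
t1 body [-40.   24.4] r 23.3 rad 46.9
t1 body [-0.6  0.4] r 23.9 rad 0.7
t1 body [ -1.2 -45.9] r 22.7 rad 45.9
t1 body [ 0.1 46.7] r 23.9 rad 46.7
t1 body [ 36.  -24.4] r 20.5 rad 43.5
t1 body [37.5 24.6] r 20.5 rad 44.8
t: 23.62
ee_pos: [554.4, -315.9, 199.3]
tcp_rot: [3.139, 0.001, 1.475]
force: [0.0, -0.1, 0.1]
width: 60.3
grasp_force: 0.0
t: 23.95
ee_pos: [556.7, -346.6, 180.6]
tcp_rot: [-3.141, -0.001, 1.475]
force: [0.2, 0.4, -0.6]
width: 60.1
grasp_force: 0.0
rv [-0. -0. -0.] d [ -3.5  -0.3 103.1]
```

The first jar stands in its place at stage (-40,25), upright. Now the second jar.

```bash
python3 shift.py '{"plan":[[0, 0, 0, -3.5, 0, 30, 60], [0, 0, 0, -3.5, 0, 60, 60], [0, 0, 0, -3.5, 0, 85, 60], [0, 0, 0, -3.5, 0, 98, 60], [0, 0, 0, -3.5, 0, 103, 60], [0, 0, 0, -3.5, 0, 103, 60], [0, 0, 0, -3.5, 0, 103, 60]]}'
python3 shift.py '{"plan":[[0, 0, 0, 0, 0, 0, 10], [0, 0, 0, 0, 0, 0, 10], [0, 0, 0, 0, 0, 0, 10], [0, 0, 0, 0, 0, 0, 10], [0, 0, 0, 0, 0, 0, 10], [0, 0, 0, 0, 0, 0, 10], [0, 0, 0, 0, 0, 0, 10]]}' 20
```

```text
t: 24.53
ee_pos: [556.7, -351.4, 79.8]
tcp_rot: [3.14, 0.001, 1.474]
force: [-0.4, -0.3, 0.6]
width: 60.0
grasp_force: 0.0
t: 25.12
ee_pos: [555.8, -351.5, 77.9]
tcp_rot: [-3.142, 0.0, 1.474]
force: [0.6, -0.3, -0.6]
width: 17.7
grasp_force: 20.0
```

```bash
python3 shift.py '{"plan":[[0, 0, 0, 0, 0, -30, 10], [0, 0, 0, 0, 0, -70, 10], [0, 0, 0, 0, 0, -110, 10], [0, 0, 0, 35, 0, -120, 10], [0, 0, 0, 70, -2, -120, 10], [0, 0, 0, 105, -4, -120, 10], [0, 0, 0, 140, -6, -120, 10], [0, 0, 0, 175, -8, -120, 10]]}' | head -2
python3 shift.py '{"plan":[[0, 0, 0, 35, -2, 0, 10], [0, 0, 0, 70, -4, 0, 10], [0, 0, 0, 105, -6, 0, 10], [0, 0, 0, 140, -8, 0, 10], [0, 0, 0, 175, -10, 0, 10], [0, 0, 0, 200, -12, 0, 10], [0, 0, 0, 200, -12, 0, 10], [0, 0, 0, 200, -12, 0, 10]]}' | head -2
python3 -c "
from h import *
goto([573.4,74.2,154],1.475)"
```

```text
t: 25.78
ee_pos: [564.5, -175.0, 197.9]
t: 26.45
ee_pos: [572.2, 24.6, 197.8]
rv [-0.0001  0.0001  0.001 ] d [49.5 -3.5 43.8]
```

```bash
python3 shift.py '{"plan":[[0, 0, 0, 25, -2, 0, 10], [0, 0, 0, 45, -3.5, 15, 10], [0, 0, 0, 49.5, -3.5, 32, 10], [0, 0, 0, 49.5, -3.5, 42, 10], [0, 0, 0, 49.5, -3.5, 43, 10], [0, 0, 0, 49.5, -3.5, 43, 10], [0, 0, 0, 49.5, -3.5, 43, 10], [0, 0, 0, 49.5, -3.5, 43, 10]]}'
python3 -c "
from h import *
goto([573.4,74.2,121],1.475)"
```

```text
t: 27.12
ee_pos: [574.0, 72.5, 155.9]
tcp_rot: [3.14, -0.0, 1.473]
force: [0.1, -0.1, -0.4]
width: 17.8
grasp_force: 20.0
rv [ 0.0014 -0.0001 -0.0022] d [ 1.6 -0.8 34.9]
```

```bash
python3 shift.py '{"plan":[[0, 0, 0, 1.6, -0.6, 0, 10], [0, 0, 0, 1.6, -0.6, 8, 10], [0, 0, 0, 1.6, -0.6, 16, 10], [0, 0, 0, 1.6, -0.6, 24, 10], [0, 0, 0, 1.6, -0.6, 30, 10], [0, 0, 0, 1.6, -0.6, 34, 10], [0, 0, 0, 1.6, -0.6, 35, 10], [0, 0, 0, 1.6, -0.6, 35, 10]]}'
for i in 1 2; do python3 shift.py '{"plan":[[0, 0, 0, 0, 0, 0.5, 10], [0, 0, 0, 0, 0, 0.5, 10], [0, 0, 0, 0, 0, 0.5, 10]]}'|grep -E 'ee|force: \['; done
```

```text
t: 27.78
ee_pos: [573.0, 74.9, 119.9]
tcp_rot: [-3.141, 0.0, 1.474]
force: [-3.0, -0.8, 3.9]
width: 17.6
grasp_force: 20.0
ee_pos: [573.1, 75.0, 119.8]
force: [-4.2, -0.4, 8.0]
ee_pos: [573.2, 75.0, 119.8]
force: [-6.7, -0.2, 13.2]
```

Contact at the expected 119.8. Release and back away.

```bash
python3 shift.py '{"plan":[[0, 0, 0, 0, 0, -1.3, 10], [0, 0, 0, 0, 0, -1.3, 10], [0, 0, 0, 0, 0, -1.3, 36], [0, 0, 0, 0, 0, -1.3, 36], [0, 0, 0, 0, 0, -1.3, 36], [0, 0, 0, 0, 0, -1.3, 36], [0, 0, 0, 0, 0, -20, 36], [0, 0, 0, 0, 0, -55, 36]]}'
python3 shift.py '{"plan":[[0, 0, 0, -10, -5, -10, 36], [0, 0, 0, -30, -10, -10, 36], [0, 0, 0, -44, -13, -10, 36], [0, 0, 0, -44, -13, -10, 36], [0, 0, 0, -44, -13, -10, 36], [0, 0, 0, -44, -13, -10, 36]]}'
python3 -c "
from h import *
snap('wrist','f1')"
python3 shift.py '{"plan":[[0, 0, 0, 0, 41, 0, 36], [0, 0, 0, 0, 82, 0, 36], [0, 0, 0, 0, 123, 0, 36], [0, 0, 0, 0, 164, 0, 36], [0, 0, 0, 0, 185, 0, 36], [0, 0, 0, 0, 185, 0, 36], [0, 0, 0, 0, 185, 0, 36]]}'
python3 -c "
from tray import *
snap('wrist','f2');tray('f1')
a=cv2.imread('pics/f1.png');b=cv2.imread('pics/f2.png');out=[a[:235,180:500]]
for n,i in(('f1',a),('f2',b)):
    p=proj(cal(n),[662,96,38.6]).astype(int);x0,y0=p[0]-30,max(p[1]-35,0);print('off',n,x0,y0)
    out.append(cv2.resize(i[y0:y0+58,x0:x0+58],None,fx=4,fy=4,interpolation=cv2.INTER_CUBIC)[:235])
h=min(o.shape[0] for o in out);cv2.imwrite('pics/fin.png',np.hstack([o[:h] for o in out]))"
```

```text
t: 28.95
ee_pos: [571.5, 74.8, 170.9]
tcp_rot: [-3.135, 0.001, 1.474]
force: [0.1, 0.0, 0.0]
width: 36.0
grasp_force: 0.0
t: 29.45
ee_pos: [555.9, 32.6, 183.4]
tcp_rot: [-3.141, -0.0, 1.473]
force: [-0.6, -0.0, 0.2]
width: 36.0
grasp_force: 0.0
t: 30.08
ee_pos: [740.2, 15.1, 181.6]
tcp_rot: [-3.139, 0.0, 1.474]
force: [-0.8, 0.1, 0.4]
width: 35.8
grasp_force: 0.0
f1 stop [-40.6  24.6] r 8.3 rad 47.5
f1 stop [ 39.8 -24.4] r 9.5 rad 46.7
f1 stop [-37.9 -22.3] r 9.5 rad 44.0
f1 stop [  0.6 -46.6] r 8.7 rad 46.6
f1 stop [40.4 22.5] r 9.0 rad 46.3
f1 stop [-1.2 -0.9] r 9.9 rad 1.5
f1 stop [ 0.8 46.7] r 8.7 rad 46.7
f1 stop [-0.5 35.5] r 9.1 rad 35.5
f1 stop [ -9.2 -34.3] r 9.5 rad 35.5
f1 body [  0.3 -45.9] r 22.6 rad 45.9
f1 body [-40.1  25.1] r 21.2 rad 47.4
f1 body [0.  1.3] r 24.0 rad 1.3
f1 body [ 39.4 -25.7] r 24.0 rad 47.1
f1 body [-0.3 47.8] r 23.1 rad 47.8
f1 body [-27.2 -32.5] r 23.6 rad 42.3
f1 body [40.9 21.5] r 24.0 rad 46.2
off f1 391 84
off f2 203 84
```

View pics/fin.png

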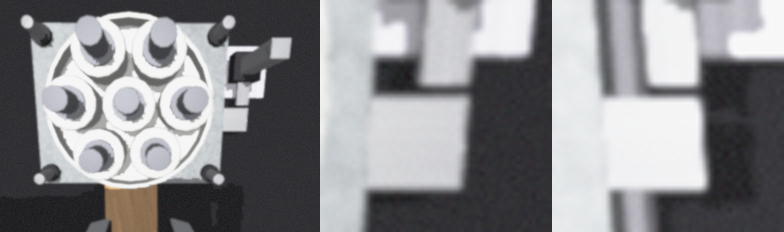

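All seven jars stand upright in the tray. A final level check from f1/f2 (tab edges near columns 428 and 241):

```bash
python3 - <<'E'
from edge import *
a,b=cal('f1'),cal('f2')
E=[(a,edge('f1',423,434,111,128),0,0),(a,edge('f1',424,434,100,103),1,0),(b,edge('f2',236,247,111,128),0,-4),(b,edge('f2',234,245,100,103),1,-4)]
level(E,False);level(E,True)
E
```

```text
f1 slope -0.080 rms 0.07 mid 426.89 @119.5
f1 slope -0.117 rms 0.01 mid 428.31 @101.5
f2 slope 0.065 rms 0.14 mid 240.66 @119.5
f2 slope -0.001 rms 0.03 mid 239.38 @101.5
yaw 1.475 lat [-115.6 -115.5] tab 38.14 ptr 38.36 diff 0.22 [ 0.   0.  -0.  -0.1  0.1  0.  -0.  -0.1  0.1]
yaw 1.479 lat [-115.6 -795.5] tab 38.15 ptr 38.35 diff 0.20 [ 0.1 -0.1  0.  -0.   0.1 -0.  -0.  -0.1  0.1]
```

Level within about 0.2 mm and the robot is clear of everything, so I'll hand in.

```bash
python3 -c "
from bench import robot
print(robot.hand_in())"
```

```text
the job is handed in; nothing more can be done
None
```

The job is handed in: the wedge holds the tab within about 0.2 mm of the pointer by my last measurement, and all seven jars stand upright in the tray; the verdict itself was not shown.

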